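# Hold the thermometer probe through both guide bushings in the heat block

### The arm

A 6-joint arm with a two-finger parallel gripper is mounted at the origin on the work surface. World frame = base frame: x ahead of the robot, y to its left, z up, the work surface at z = 0. Lengths are in mm, angles in rad, forces in N, time in s.
With the tool pointing down it reaches from about 275 to 825 mm from the base axis. Payload 4.9 kg.
Tool frame: the origin (TCP) lies at the very end of the fingers, on their centre line; the grasp point (between the pads) lies 19 mm behind it; z points along the fingers, y is the line along which they close (so a half turn about z gives the same grasp; the last joint's range is limited). The gripper opens to 85 mm and grips with 20 to 120 N. Pads are 22 mm wide; open, the fingers measure 114 mm over their backs; the gripper's body (76 mm by 85 mm) begins 54 mm behind the grasp point. The pads swing forward as they close: fully open they stand 13 mm farther back than shut.
Start: joints at [-1.263, 0.326, -0.193, 1.052, 0, 1.437], TCP at [235.176, -497.203, 231.281] pointing down, gripper open.
Joint ranges: [-2.65, 2.65], [-0.97, 1.79], [-1.3, 1.35], [-1.93, 2.1], [-1.47, 1.37], [-3.14, 3.14]. Speed limits (rad/s): [2.57, 2.57, 3.14, 3.14, 3.14, 3.14].

### API

Orientations are given as [roll, pitch, yaw] about the fixed x, y, z axes, in that order (R = Rz(yaw) Ry(pitch) Rx(roll)).
In Python, from bench import bot, solve_ik, imaging gives the robot as it stands. Calls block until the motion is done:
- bot.move_ptp(position, orientation): joint-space move of the TCP to a pose.
- bot.movel(position, rot=None, max_speed=150, threshold=None): straight line of the TCP; rot=None keeps the orientation; max_speed is the mean speed in mm/s. With threshold (N) it stops when the force on the tool has changed by that much, and returns True; else False.
- bot.move_j(angles): joint-space move.
- bot.grip(opening, effort=None): opening from 0.0 (shut) to 1.0 (fully open); effort is the grip in N (None keeps the last); returns when the fingers have stopped.
- bot.dwell(seconds).
- solve_ik(position, orientation): joint angles nearest the present ones, or None.
- bot.get_state(): the state.
- imaging.capture(name): name is "side" or "top"; returns the picture (384x512x3 uint8, blue, green, red); there is no depth.
- imaging.camera_model(name): a dict with "K" (3x3 intrinsics, pixels), "position" and "rotation" of the camera in the world. Camera axes: x right, y up, looking along -z (the intrinsics and any distortion apply to the point x, -y, -z); pixel columns grow to the right and rows downward; lengths in mm; the calibration is good to about 2 mm. A picture is of the moment at which its call begins. camera_model takes no time and is no camera call.
A pose or a line that the arm cannot do raises bot.IKError and nothing moves.
- bot.sign_off(): hands the job in; it is judged then, once.
The state is a dict: "t": time; "qpos": joint angles; "joint_velocities": joint speeds; "effort": joint torques, N m; "tcp_pos": TCP position; "orientation": TCP orientation; "contact_force": force on the tool from outside, world axes, zero at the start; "wrist_torque": the same for the moment, N m; "opening": opening from 0.0 (shut) to 1.0 (fully open); "gripper_force": force on a finger pad.
Only numpy, scipy, OpenCV 4.12 (cv2) and the standard library are available. Lean on these libraries where they do the work, as an engineer would, in place of code of your own. Each camera call takes 0.05 s, during which the arm holds its last target. There are 200 camera calls.

### The job

Take the thermometer probe (the rod with the rectangular white head) out of the rod rack and thread it straight down through the upper bushing of the guide stand, then through the lower one, until its tip is about halfway down the well of the metal block. Finish while still holding the probe there by its head, still and upright, its tip touching neither the bottom nor the wall of the well: do not let go. Leave the other rods in the rack and the glassware where they are.

Things in the scene. Friction and masses are not known exactly. Their poses are not given: they have to be found in the camera images.
- probe: Thermometer probe, 60 g: steel rod 8 mm thick, 130 mm long, below a flat-sided white plastic head 26 (its x) x 16 (its y) x 50 mm tall with a small dark display. Origin: centre of the rod's lower tip; z up along the rod, head at z = 130 to 180 mm. It stands upright in any one of the rack's holes, tip on the rack's floor, 5 mm above the table. Grip the head across its 16 mm.
- rack: Fixed steel rod rack, 70 (x) x 200 mm (y), end plates 85 mm tall; origin: centre of its underside. Floor 5 mm thick; two plates (top faces 37 and 73 mm above the table) have 10.5 mm holes at y = -62, 0 and 62 mm in its frame. A rod must go straight up 70 mm to clear it.
- stand: Fixed guide stand, origin at table level on the vertical axis shared by both bushings and the well. Grey base plate; steel column 95 mm behind the axis (stand -x), top at 140 mm; two arms each carry a brass bushing, one exactly above the other: 26 mm outside, bore 12 mm wide and 12 mm long, above it a flared mouth 7 mm high, 22 mm wide at the top.
- upper_mouth (a point): Centre of the top of the upper bushing's flared mouth, 131 mm above the table. The bore's lower end is 19 mm below it. z up.
- lower_mouth (a point): Centre of the top of the lower bushing's flared mouth, 81 mm above the table, exactly under the upper one. The bore's lower end is 19 mm below it. z up.
- block: Round aluminium heat block, 64 mm in diameter, 36 mm tall, fixed on the stand's base under the bushings; origin at the centre of its underside (10 mm above the table).
- well_mouth (a point): Centre of the mouth of the block's well, 46 mm above the table, on the axis of the bushings. The well is a blind hole 20 mm in diameter and 26 mm deep. z up.
- stir_rod: Glass rod 8 mm thick with a round cork grip (20 mm wide, top 120 mm above its tip), standing in another hole of the rack. Origin at its lower tip. To be left there.
- scraper: Steel rod 8 mm thick with a round dark wooden grip (18 mm wide, top 125 mm above its tip), standing in the third hole of the rack. Origin at its lower tip. To be left there.
- beaker: Open glass beaker, 76 mm wide, 90 mm tall, origin at the centre of its underside. To be left alone.
- burner: Squat glass spirit burner, unlit, 72 mm wide, 82 mm tall, origin at the centre of its underside. To be left alone.
- wash_bottle: White plastic bottle, 56 mm wide, 130 mm tall, origin at the centre of its underside. To be left alone.

How it is judged:
By the outcome, as a careful person would: the job done as asked, in the order asked, and still so for the second after the job is handed in, while the arm keeps its last pose, push and grip.
It also fails if it takes over 46 s, if anything falls off the work surface, if the arm or the gripper's body presses on something with over 40 N, if the wrist force passes 120 N, or if a joint passes its speed limit or range.

## Working session

There is one attempt and no reset: what is moved stays moved. The work goes in short steps, each a Python script; the robot and the scene stay as the last script left them, time stands still between calls to the robot, and variables do not carry over. Pictures are saved under pics/ and viewed, at most 10 in all, crops included, and the job is handed in when it is done.

```bash
mkdir -p pics
python3 - <<'E'
from bench import bot, imaging
import cv2
for n in("side","top"):
    cv2.imwrite(f"pics/{n}0.png",cv2.resize(imaging.capture(n),(800,600),interpolation=cv2.INTER_CUBIC))
    print(n,imaging.camera_model(n))
s=bot.get_state();print(s['t'],s['tcp_pos'],s['orientation'])
E
```

```text
side {'K': array([[400.00987055,   0.        , 250.07246337],
       [  0.        , 400.00987055, 191.05296415],
       [  0.        ,   0.        ,   1.        ]]), 'position': array([490.1032529 , 687.53146074, 541.83430084]), 'rotation': array([ 1.02127147,  0.02648779, -2.91519753])}
top {'K': array([[396.5150331 ,   0.        , 251.73439475],
       [  0.        , 396.5150331 , 191.56149467],
       [  0.        ,   0.        ,   1.        ]]), 'position': array([463.83758417,  13.82007128, 964.3282754 ]), 'rotation': array([ 0.20511319,  0.00532761, -1.54677478])}
0.1 [ 235.01444908 -496.70482315  230.61951195] [-3.14013150e+00 -1.97880320e-04  4.41769291e-01]
```

View pics/side0.png

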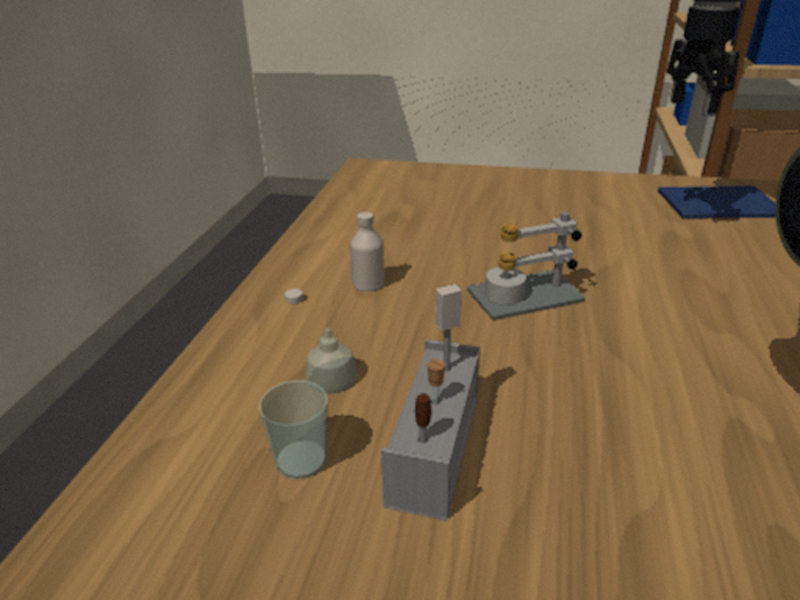

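View pics/top0.png

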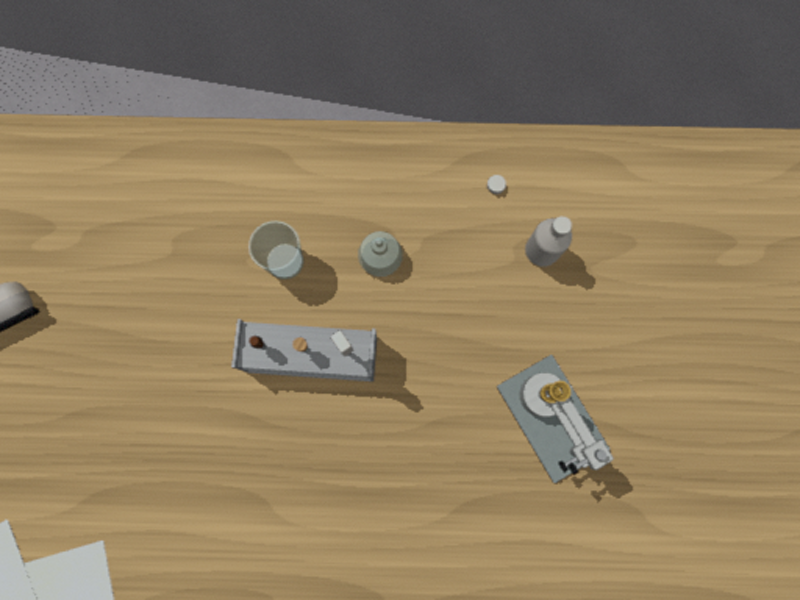

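Side view: probe head at about (449,306), upper bushing at (510,232) and lower bushing at (507,261). Top view: head at (342,342), bushings at about (556,391). These are all in 800x600 pixels. Next I'll make one mosaic of enlarged crops.

```bash
cat > h.py <<'E'
import numpy as np, cv2
from scipy.spatial.transform import Rotation as R
from scipy.optimize import least_squares
from bench import bot, solve_ik, imaging
def proj(n,P):
    m=imaging.camera_model(n); c=R.from_euler('xyz',m['rotation']).inv().apply(np.atleast_2d(P)-m['position'])
    p=(m['K']@np.c_[c[:,0],-c[:,1],-c[:,2]].T).T
    return p[:,:2]/p[:,2:]
def crop(n,u,v,w=50,h=37,k=8,img=None):
    img=imaging.capture(n) if img is None else img
    u0,v0=int(u-w/2),int(v-h/2)
    c=cv2.resize(img[v0:v0+h,u0:u0+w],None,fx=k,fy=k,interpolation=cv2.INTER_CUBIC)
    for i in range(0,w,10): cv2.putText(c,str(u0+i),(i*k,8),0,.3,(0,0,255)); cv2.line(c,(i*k,9),(i*k,14),(0,0,255))
    for i in range(0,h,10): cv2.putText(c,str(v0+i),(0,i*k+4),0,.3,(0,0,255)); cv2.line(c,(22,i*k),(28,i*k),(0,0,255))
    return c
E
python3 - <<'E'
from h import *
s,t=imaging.capture("side"),imaging.capture("top")
a=np.vstack([np.hstack([crop("top",219,219,img=t),crop("top",356,250,img=t)]),np.hstack([crop("side",287,196,img=s),crop("side",326,158,img=s)])])
cv2.imwrite("pics/m.png",a)
E
```

```text
(no output)
```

View pics/m.png

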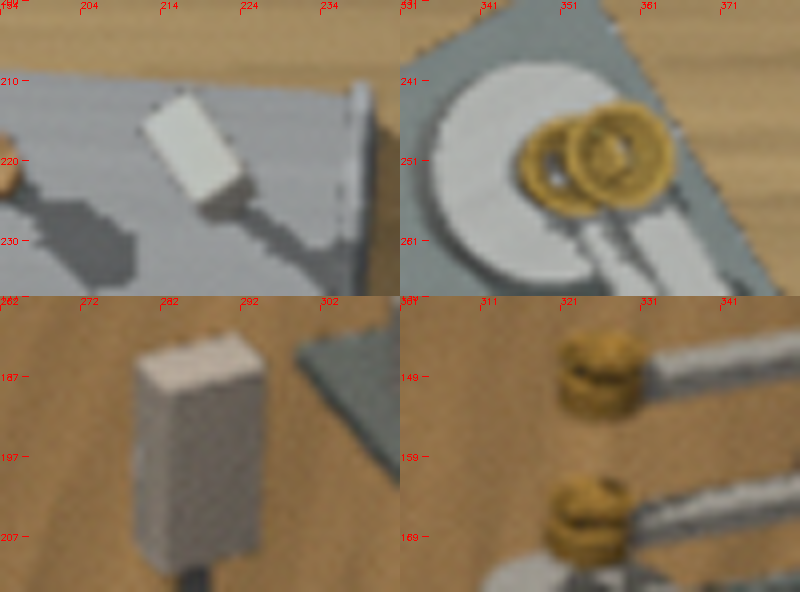

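```bash
cat > m1.py <<'E'
from h import *
# mosaic px -> image px
tl=lambda a:np.array(a)/8+[194,200]-.5
tr=lambda a:(np.array(a)-[400,0])/8+[331,231]-.5
bl=lambda a:(np.array(a)-[0,296])/8+[262,177]-.5
br=lambda a:(np.array(a)-[400,296])/8+[301,139]-.5
T=tl([[143,127],[185,92],[245,165],[203,207]]); S=bl([[135,355],[237,332],[267,367],[175,393]])
C=np.array([[-13,-8],[-13,8],[13,8],[13,-8]])
def box(p,z=185):
    c,s=np.cos(p[2]),np.sin(p[2]); return np.c_[C@np.array([[c,s],[-s,c]])+p[:2],np.full(4,z)]
def match(P,Q): return (P-Q)[np.argmin(np.linalg.norm(P[:,None]-Q[None],axis=2),1)*0+np.arange(4)]
best=None
import itertools
def hungarian(A,B):
    from scipy.optimize import linear_sum_assignment
    i,j=linear_sum_assignment(np.linalg.norm(A[:,None]-B[None],axis=2)); return (A[i]-B[j]).ravel()
for y0 in np.arange(0,3.1,.4):
  for sel in ("ts","t","s"):
    f=lambda p:np.r_[hungarian(proj("top",box(p)),T) if 't' in sel else [],hungarian(proj("side",box(p)),S) if 's' in sel else []]
    r=least_squares(f,[400,90,y0])
    if best is None: best={}
    if sel not in best or r.cost<best[sel].cost: best[sel]=r
for k,r in best.items(): print("probe",k,r.x.round(2),"rms",np.sqrt(2*r.cost/len(r.fun)).round(2))
a=np.linspace(0,2*np.pi,90); ci=np.c_[np.cos(a),np.sin(a)]
def bbox(n,p,z1,z0,r=13):
    P=np.r_[np.c_[ci*r+p,np.full(90,z1)],np.c_[ci*r+p,np.full(90,z0)]]; q=proj(n,P); return np.r_[q.min(0),q.max(0)]
bU=np.r_[tr([567,100]),tr([675,207])]; sU=np.r_[br([558,328]),br([644,420])]; sL=np.r_[br([546,472]),br([631,569])]
fs={'tU':lambda p:bbox("top",p,131,112)-bU,'sU':lambda p:bbox("side",p,131,112)-sU,'sL':lambda p:bbox("side",p,81,62)-sL}
for k in ('tU','sU','sL',None):
    f=fs[k] if k else (lambda p:np.r_[[g(p) for g in fs.values()]].ravel())
    r=least_squares(f,[300,-200]); print("stand",k,r.x.round(1),r.fun.round(1))
E
python3 m1.py
```

```text
probe ts [571.31  88.26   0.7 ] rms 0.54
probe t [570.9   87.9    0.72] rms 0.51
probe s [571.52  89.17   0.67] rms 0.46
stand tU [ 519.2 -204.1] [-0.6  0.2  0.6 -0.2]
stand sU [ 520.2 -205. ] [-0.4 -0.2  0.4  0.1]
stand sL [ 520.5 -205. ] [-0.3  0.2  0.3 -0.2]
stand None [ 519.9 -204.3] [-0.5 -0.1  0.7 -0.5 -0.3 -0.   0.5  0.3 -0.1  0.4  0.5 -0. ]
```

The top and side estimates agree to about 1 mm, so I'm moving.

Run:
```python
from h import *
P=np.array([571.3,88.3]); o=[np.pi,0,.70]
for q in ([*P,141],[*P,300],[520,-204.4,300],[520,-204.4,169]): print(solve_ik(q,o))
bot.move_ptp([*P,225],o)
bot.movel([*P,141],max_speed=120)
s=bot.get_state();print(s['t'],s['tcp_pos'],s['orientation'],s['contact_force'])
bot.grip(0.0,40)
s=bot.get_state();print(s['t'],s['tcp_pos'],s['opening'],s['gripper_force'],s['contact_force'])
a=np.vstack([crop("top",219,215,100,37,8),crop("side",287,196,100,37,8)])
cv2.imwrite("pics/g.png",a)
```

```text
[ 0.02568264  0.45049508 -0.24893581  0.87136544  0.          2.4672753 ]
[0.02568264 0.34608209 0.01174897 1.23646321 0.         2.4672753 ]
[-0.50663524  0.3081744  -0.04186899  1.22075294  0.          1.93495741]
[-0.50663524  0.3907093  -0.26505221  0.91503481  0.          1.93495741]
3.45 [571.8628595   88.17926812 141.63276568] [ 3.14093103e+00 -8.28895806e-04  6.99761789e-01] [-0.59527174  0.13023305 -0.18083445]
4.0833 [571.46530834  88.26458772 141.22996217] 0.18145521338026863 42.31551468372345 [0.34538088 0.49821205 2.26262542]
```

View pics/g.png

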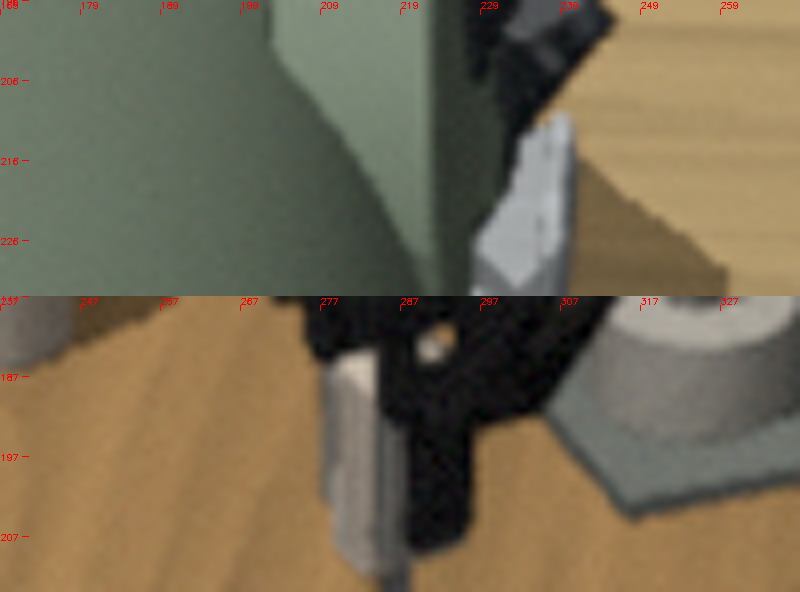

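The side crop shows the head between the pads at about (285,200). An opening of 0.18 (about 15.5 mm) matches the 16 mm head. I'll lift it out and carry it to the stand.

Run:
```python
from h import *
bot.movel([571.3,88.3,292],max_speed=100)
s=bot.get_state();print(s['t'],s['opening'],s['contact_force'])
bot.movel([520,-204.4,292],max_speed=150)
bot.dwell(.3)
s=bot.get_state();print(s['t'],s['tcp_pos'],s['orientation'],s['opening'])
np.save("side1.npy",imaging.capture("side"));np.save("top1.npy",imaging.capture("top"))
S=np.load("side1.npy");T=np.load("top1.npy")
u=proj("side",[520,-204.4,180])[0]
v=proj("top",[520,-204.4,131])[0]
print(u,v)
cv2.imwrite("pics/s1.png",np.hstack([crop("side",*u,50,74,8,S),crop("top",*v,50,74,8,T)]))
```

```text
5.8417 0.185468034972583 [ 0.15629961 -0.57376496 -0.26195931]
8.275 [ 520.04633803 -204.17707202  291.99284418] [-3.14156446e+00  6.05383141e-06  7.00400206e-01] 0.18302207372892157
[327.46158734 125.5468674 ] [359.35729974 249.06432885]
```

View pics/s1.png

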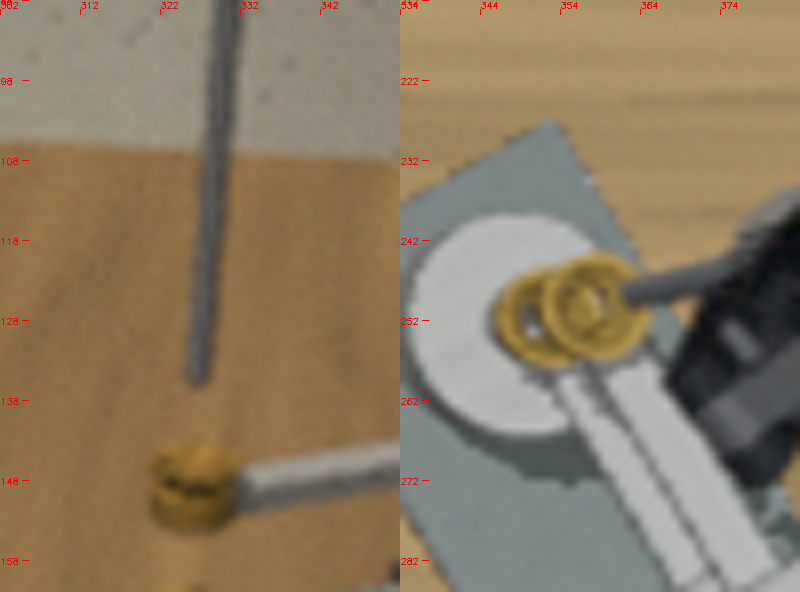

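The rod hangs just above the upper bushing. Its tip is at about (326,135) in the side image and its near end at about (362,247) in the top image. I'll fit the rod axis.

```bash
cat > fit.py <<'E'
from h import *
def fit(st,sp,tt,tp):
    # tip centre and a 2nd centreline point, in each view (image px)
    def f(p):
        tip=p[:3]; d=np.r_[p[3:5],1]; r=[]
        for n,a,b in(("side",st,sp),("top",tt,tp)):
            q=proj(n,np.array([tip,tip+100*d])); w=q[1]-q[0]; w/=np.linalg.norm(w)
            e=np.array(b)-q[0]; r+=list(q[0]-a)+[w[0]*e[1]-w[1]*e[0]]
        return r
    r=least_squares(f,[520,-204,156,0,0],x_scale=[1,1,1,.01,.01]); return r
if __name__=="__main__":
    S=lambda a:np.array(a)/8+[302,88]-.5
    T=lambda a:(np.array(a)-[400,0])/8+[334,212]-.5
    r=fit(S([198,376]),S([228,15]),T([638,290]),T([718,271]))
    print(r.x.round(3),np.round(r.fun,2))
    print(proj("side",[520,-204.4,156])*1,proj("top",[520,-204.4,156]),S([198,376]),T([638,290]))
E
python3 fit.py
```

```text
[ 5.21128e+02 -2.05554e+02  1.56857e+02 -4.00000e-03  8.00000e-03] [ 0.03  0.   -0.    0.   -0.03  0.  ]
[[326.70529648 135.06559097]] [[362.5815519 248.3004112]] [326.25 134.5 ] [363.25 247.75]
```

Run:
```python
from h import *
print(bot.movel([519.3,-203.7,271],max_speed=60,threshold=5))
bot.dwell(.2)
s=bot.get_state();print(s['t'],s['tcp_pos'],s['contact_force'])
u=proj("side",[520,-204.4,140])[0]
v=proj("top",[520,-204.4,131])[0]
cv2.imwrite("pics/s2.png",np.hstack([crop("side",*u,25,36,16),crop("top",*v,25,36,16)]))
```

```text
False
9.075 [ 519.49761406 -203.82752697  271.3253207 ] [-0.73964775  0.25204418 -0.21907433]
```

View pics/s2.png

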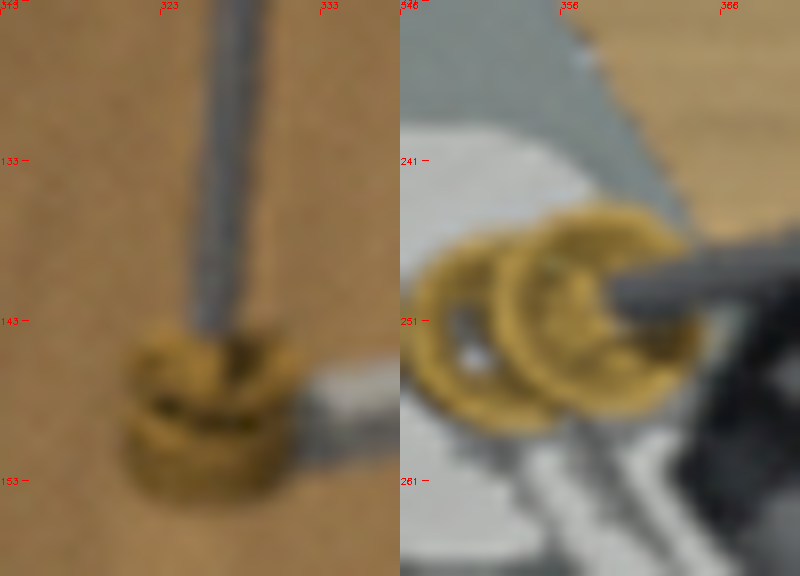

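Run:
```python
from h import *
u=proj("side",[520,-204.4,140])[0]; v=proj("top",[520,-204.4,131])[0]
us=np.array([int(u[0]-12.5),int(u[1]-18)]); vs=np.array([int(v[0]-12.5),int(v[1]-18)])
S=lambda P:((proj("side",P)-us+.5)*16).round(0)
T=lambda P:((proj("top",P)-vs+.5)*16+[400,0]).round(0)
a=np.linspace(0,2*np.pi,72); ci=np.c_[np.cos(a),np.sin(a)]
def cyl(x,y,r,z0,z1): return np.r_[np.c_[ci*r+[x,y],np.full(72,z0)],np.c_[ci*r+[x,y],np.full(72,z1)]]
for nm,F in(("side",S),("top",T)):
  for lab,P in(("rim",cyl(520,-204.4,13,131,131)),("bush",cyl(520,-204.4,13,112,131)),("tip z135",cyl(520,-204.4,4,135,135))):
    q=F(P);print(nm,lab,q.min(0),q.max(0))
  print(nm,"d/dx,dy,dz",[ (F([[520+10*i,-204.4+10*j,135+10*k]])-F([[520,-204.4,135]]))[0] for i,j,k in((1,0,0),(0,1,0),(0,0,1))])
  print("axis",F([[520,-204.4,z] for z in(135,145,155,165)]).tolist())
```

```text
side rim [127. 319.] [303. 393.]
side bush [119. 319.] [303. 508.]
side tip z135 [190. 320.] [244. 342.]
side d/dx,dy,dz [array([-68.,  -5.]), array([-5., 28.]), array([  5., -61.])]
axis [[217.0, 331.0], [222.0, 270.0], [227.0, 207.0], [232.0, 144.0]]
top rim [522. 197.] [722. 398.]
top bush [487. 197.] [722. 405.]
top tip z135 [599. 264.] [661. 326.]
top d/dx,dy,dz [array([ -3., -78.]), array([-78.,  -2.]), array([20., -5.])]
axis [[630.0, 295.0], [650.0, 290.0], [671.0, 285.0], [693.0, 280.0]]
```

Run:
```python
from h import *
x,y=518.5,-202.6
print(bot.movel([x,y,271],max_speed=30))
bot.dwell(.3);s=bot.get_state();print(s['t'],s['tcp_pos'].round(2),s['contact_force'].round(2))
for z in(259,252,243):
    hit=bot.movel([x,y,z],max_speed=25,threshold=4); s=bot.get_state()
    print(hit,s['t'],s['tcp_pos'].round(2),s['contact_force'].round(2),s['wrist_torque'].round(3))
    if hit: break
u=proj("side",[520,-204.4,125])[0]
v=proj("top",[520,-204.4,131])[0]
cv2.imwrite("pics/s3.png",np.hstack([crop("side",*u,25,36,16),crop("top",*v,25,36,16)]))
```

```text
False
9.725 [ 518.49 -202.61  270.98] [ 0.11 -1.23 -0.05]
False 10.3583 [ 518.49 -202.57  258.95] [-0.12  0.93 -1.4 ] [-0.057 -0.034 -0.034]
False 10.7917 [ 518.34 -202.52  251.77] [ 0.18 -0.23 -0.19] [-0.024 -0.005  0.032]
False 11.3 [ 518.43 -202.57  242.86] [-0.54 -0.24 -0.88] [0.006 0.02  0.023]
```

View pics/s3.png

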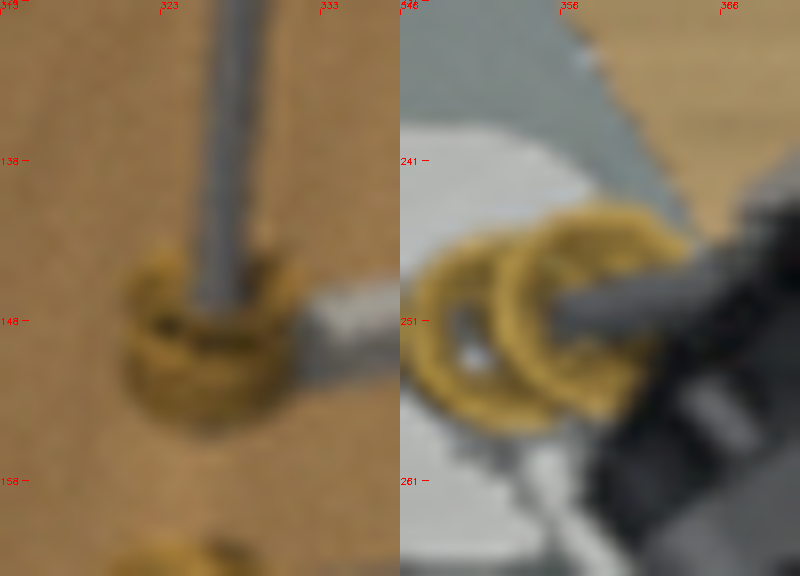

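No contact force in the upper bore, and the image shows the rod inside the mouth. I'll go on down.

Run:
```python
from h import *
x,y=518.5,-202.6
for z in(218,210,198,183,169):
    hit=bot.movel([x,y,z],max_speed=25,threshold=4); s=bot.get_state()
    print(hit,s['t'],s['tcp_pos'].round(2),s['contact_force'].round(2),s['wrist_torque'].round(3),s['opening'])
    if hit: break
bot.dwell(.4);s=bot.get_state();print(s['t'],s['tcp_pos'].round(2),s['orientation'],s['contact_force'].round(2),s['wrist_torque'].round(3))
u=proj("side",[520,-204.4,110])[0]
cv2.imwrite("pics/s4.png",crop("side",*u,66,70,8))
```

```text
False 12.55 [ 518.61 -202.68  218.2 ] [-0.41 -0.76  0.3 ] [ 0.019  0.021 -0.028] 0.18201723867760292
False 13.0167 [ 518.36 -202.52  209.75] [ 0.39  0.68 -0.72] [ 0.013 -0.049 -0.007] 0.17945749067244066
False 13.65 [ 518.47 -202.6   197.94] [-0.15  0.09 -0.25] [0.002 0.012 0.025] 0.18037366223005127
False 14.4 [ 518.55 -202.61  183.03] [ 0.12 -0.13 -1.02] [ 0.043 -0.062  0.027] 0.1787639071693927
False 15.1083 [ 518.51 -202.62  169.  ] [ 0.45 -0.09 -0.25] [ 0.031 -0.036 -0.036] 0.18003902128218127
15.5083 [ 518.54 -202.65  169.1 ] [ 3.14141159e+00 -6.52510226e-05  6.99964612e-01] [-0.83  0.39 -1.17] [-0.026 -0.036  0.019]
```

View pics/s4.png

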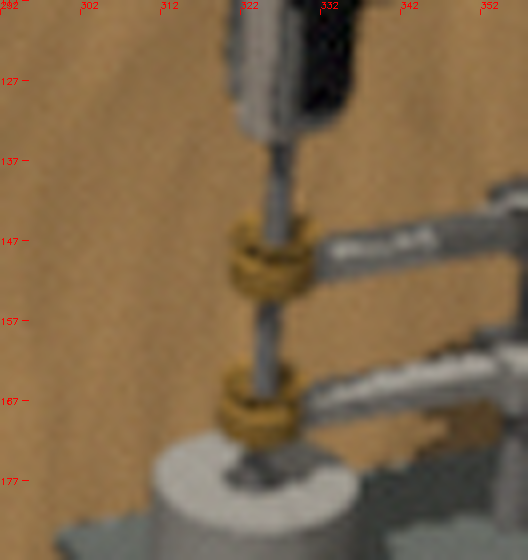

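The rod runs through both bushings, at about (326,150) and (324,168), and into the block's well at about (324,175). No contact force shows.

```bash
python3 -c "
from bench import bot
print(bot.sign_off())"
```

```text
the job is handed in; nothing more can be done
None
```

I handed the job in with the probe threaded through both bushings and still held upright by its head; by my estimate the tip is about 33 mm above the table, halfway down the well, and no contact force showed on the way down.

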